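# Swap the tall jar for the low pot and close the cold rail

### The arm

A 6-joint arm with a two-finger parallel gripper is mounted at the origin on the work surface. World frame = base frame: x ahead of the robot, y to its left, z up, the work surface at z = 0. Lengths are in m, angles in rad, forces in N, time in s.
With the tool pointing down it reaches from about 0.25 to 0.775 m from the base axis. Payload 4 kg.
Tool frame: the origin (TCP) lies at the very end of the fingers, on their centre line; the grasp point (between the pads) lies 19 mm behind it; z points along the fingers, y is the line along which they close (so a half turn about z gives the same grasp; the last joint's range is limited). The gripper opens to 94 mm and grips with 3 to 60 N. Pads are 16 mm wide; open, the fingers measure 119 mm over their backs; the gripper's body (75 mm by 177 mm) begins 78 mm behind the grasp point.
Start: joints at [1.069, 0.087, 1.371, -0, 1.684, -0.103], TCP at [0.214, 0.507, 0.206] pointing down, gripper open.
Joint ranges: [-3.1, 3.1], [-0.76, 2.03], [0.27, 2.55], [-1.08, 4.22], [0.17, 2.65], [-2.57, 2.57]. Speed limits (rad/s): [2.79, 2.79, 3.14, 3.14, 3.14, 3.14].

### API

Orientations are given as [roll, pitch, yaw] about the fixed x, y, z axes, in that order (R = Rz(yaw) Ry(pitch) Rx(roll)).
In Python, from bench import robot gives the robot as it stands. The module is installed in compiled form; this text tells all that it offers.
- The arm moves only by the tool move_arm, never from a script. Its argument "deltas" is one flat list of numbers, 7 for each row, row after row: the turn, a rotation vector about the tool's x, y, z in rad, then the shift along the tool's x, y, z in cm, then the closure, from -1 (fully open) to 1 (shut). A call has 1 to 8 rows; each row is the pose to reach, as a shift and turn from the pose commanded when the call began, along the tool's axes at that moment; what a row does not reach only later rows make up. A row lasts 1/10 s, in which the tool goes at most 50 mm and 8.59 degrees, less where a joint would pass 70% of its speed; a pose out of reach is approached as far as the arm can. A call with a gripper value outside its range is refused whole. The fingers move at their own pace and stop on an object; the grip force is fixed at half the most. Time passes only in rows, so rows that repeat a pose let the fingers close. It gives the time, the measured TCP pose, the force, the opening and the grip force at its end, in the units of the state.
- robot.get_obs(): the state, without advancing time (a new reading comes with each control period).
- robot.snapshot(name): name is "scene" or "top"; returns a dict with "image" (480x640x3 uint8, red, green, blue), "depth" (480x640 float32, m along the optical axis (not along the pixel's ray), 0 where there is no reading), "fov_y" (degrees; the focal length in pixels is half the picture's height over the tangent of half this angle, whatever the lens; pixels are square), "cx", "cy" (the principal point, pixels), "D" ([k1, k2, p1, p2, k3] as OpenCV has them; the pictures are not rectified), "origin" and "orientation" of the camera in the world. Camera axes: x right, y up, looking along -z (the intrinsics and any distortion apply to the point x, -y, -z); pixel columns grow to the right and rows downward; lengths in m; the calibration is good to about 2 mm. A picture is of the moment at which its call begins.
- robot.close_job(): hands the job in; it is judged then, once.
The state is a dict: "time": time; "joint_positions": joint angles; "qvel": joint speeds; "joint_torque": joint torques, N m; "tool_pos": TCP position; "ee_rot": TCP orientation; "wrist_force": force on the tool from outside, world axes, zero at the start; "wrist_torque": the same for the moment, N m; "width": finger opening in m; "finger_force": force on a finger pad.
Only numpy, scipy, OpenCV 4.12 (cv2) and the standard library are available. Lean on these libraries where they do the work, as an engineer would, in place of code of your own. Each camera call takes 0.05 s, during which the arm holds its last target. There are 200 camera calls.

### The job

The tall jar has been put in one of the two wells of the cold topping rail, so the sliding lid cannot be closed. Swap it with the low pot that stands on the tray: stand the tall jar on the tray and the low pot in the well that the jar leaves free, keeping them upright all the time. Then gently push the lid fully shut over both wells, and leave the other pot in its well and the shaker, bottle and bowl where they stand.

Things in the scene. Friction and masses are not known exactly. Their poses are not given: they have to be found in the camera images.
- rail: fixed stainless cold rail on the counter, a long box 153 mm in x, 455 mm in y (from y = -215 to +240 mm in its own frame), deck top 85 mm high; low guide ledges along both long edges rise to 99 mm. Its -y half has the two wells side by side along y; its +y half is a closed deck on which the open lid rests. Origin: counter height, middle of its width, 215 mm from the well end; x across, y along.
- well1 (a point): point on the inner floor, centre, of a well of the cold rail: the well is a rectangular pocket 125 mm along the rail's x and 95 mm along its y, 77 mm deep below the rail's deck. Axes as the rail's. This is the well at the far -y end of the rail (159.5 mm from the rail's origin); its floor is 8 mm above the counter.
- well2 (a point): point on the inner floor, centre, of a well of the cold rail: the well is a rectangular pocket 125 mm along the rail's x and 95 mm along its y, 77 mm deep below the rail's deck. Axes as the rail's. This is the well next to the closed deck (56.5 mm from the rail's origin, towards -y); its floor is 8 mm above the counter.
- lid (a joint): position of the flat sliding lid along the rail, m: 0 = fully shut over both wells, 0.24 = fully open over the closed deck. It shuts towards the rail's -y, with 2 to 3 N of friction. The lid is a plate 138 x 210 x 6 mm, its top 93 mm above the counter.
- lid_handle (a point): middle of the top edge of the lid's upright black handle bar: 100 mm along the rail's x, 8 mm thick along the rail's y, 32 mm high above the lid's plate, this point 125 mm above the counter, 30 mm from the lid's middle towards the rail's +y. Axes as the rail's; push on its +y face, towards -y, to shut the lid.
- tray: fixed shallow aluminium tray 290 mm (x) by 170 mm (y) outside, rim 15 mm high and 5 mm thick, floor 5 mm thick. Origin at the centre of its underside, axes along its sides. The low pot to be moved and the shaker stand on it.
- jar: tall round jar with a metal cap, 60 mm body diameter, 150 mm high, 350 g; starts in one of the two wells, standing out above the deck by 73 mm. Origin at the centre of its underside, z up.
- pot_a: low round steel pot with a closed top: body 64 mm diameter, 45 mm high, with a black round knob 22 mm in diameter standing on the middle of its top up to 65 mm above the underside; 180 g. Origin at the centre of the underside, z up. This one starts on the tray.
- pot_b: low round steel pot with a closed top: body 64 mm diameter, 45 mm high, with a black round knob 22 mm in diameter standing on the middle of its top up to 65 mm above the underside; 180 g. Origin at the centre of the underside, z up. This one starts in the well that the jar is not in, and stays there.
- shaker: small glass shaker with a metal top, 40 mm diameter, 78 mm high, standing on the tray; a bystander. Origin at the centre of its underside, z up.
- bottle: white plastic bottle, 64 mm diameter, 170 mm high, standing beyond the tray; a bystander. Origin at the centre of its underside, z up.
- bowl: steel bowl, 120 mm rim diameter, 60 mm high, standing beyond the rail; a bystander. Origin at the centre of its underside, z up.

How it is judged:
By the outcome, as a careful person would: the job done as asked, in the order asked, and still so for the second after the job is handed in, with the robot touching nothing.
It also fails if it takes over 72 s, if anything falls off the work surface, if the arm or the gripper's body presses on something with over 40 N, if the wrist force passes 120 N, or if a joint passes its speed limit or range.

## Working session

There is one attempt and no reset: what is moved stays moved. The work goes in short steps, Python scripts to look and compute and a tool call to move; the robot and the scene stay as the last step left them, time stands still between calls to the robot, and variables do not carry over. Pictures are saved under pics/ and viewed, at most 10 in all, crops included, and the job is handed in when it is done.

Besides the shell and the picture viewer there is one more tool, called after "Emit:" as a command line: name --argument value ..., lists and objects as JSON in quotes. move_arm: Moves the arm, as the interface text tells. Its arguments: {"type":"object","properties":{"deltas":{"type":"array","items":{"type":"number"}}},"required":["deltas"]}

```bash
mkdir -p pics
cat > h.py <<'E'
import numpy as np, cv2
from scipy.spatial.transform import Rotation as R
from bench import robot
def snap(cam,name=None):
    s=robot.snapshot(cam)
    if name: cv2.imwrite(f'pics/{name}.png',s['image'][:,:,::-1])
    return s
def cloud(s):
    h,w=s['depth'].shape
    f=h/2/np.tan(np.radians(s['fov_y'])/2)
    K=np.array([[f,0,s['cx']],[0,f,s['cy']],[0,0,1]])
    uv=np.stack(np.meshgrid(np.arange(w),np.arange(h)),-1).reshape(-1,1,2).astype(np.float64)
    n=cv2.undistortPoints(uv,K,np.array(s['D'],float)).reshape(h,w,2)
    d=s['depth'].astype(float)
    p=np.stack([n[...,0]*d,-n[...,1]*d,-d],-1)
    o=np.array(s['orientation'],float)
    Rm=o if o.shape==(3,3) else R.from_euler('xyz',o).as_matrix()
    P=p@Rm.T+np.array(s['origin']); P[d==0]=np.nan
    return P
E
python3 - <<'E'
from h import *
for c in('top','scene'):
    s=snap(c,c); print(c,s['origin'],s['orientation'],s['fov_y'],s['D'])
    P=cloud(s); np.save(c+'.npy',P)
    print(np.nanpercentile(P[...,2],[1,20,50,90,99]))
print(robot.get_obs())
E
```

```text
top [ 0.54720276 -0.08338397  0.99729486] [ 0.03399861 -0.01904329 -1.56590696] 44.803271156137136 [-0.04849007  0.          0.          0.          0.        ]
[-0.00394053 -0.00079357  0.00098959  0.02672475  0.11046702]
scene [ 1.03180585 -0.56960793  0.65814265] [0.88271843 0.00598159 0.73291683] 51.038890539916736 [0.02789091 0.         0.         0.         0.        ]
[-0.75426935 -0.00315336 -0.00078428  0.10269466  0.30201174]
{'time': 0.1, 'joint_positions': array([ 1.06893978e+00,  8.79166345e-02,  1.37210414e+00,  2.68977898e-05,
        1.68359017e+00, -1.03091809e-01]), 'qvel': array([-0.00137073, -0.00080338, -0.0033789 ,  0.00065342,  0.00214409,
       -0.00047309]), 'joint_torque': array([ 2.58653286e-03, -3.41248190e+01, -3.03302622e+01,  7.19895260e-02,
        3.03813256e-02, -7.83802420e-05]), 'tool_pos': array([0.21330792, 0.50641822, 0.20440128]), 'ee_rot': array([-3.13958783e+00, -2.34291925e-04,  2.74283069e+00]), 'wrist_force': array([ 7.45231092e-01, -3.90075095e-05, -3.85469756e-01]), 'wrist_torque': array([-0.05767907, -0.03661608, -0.04366665]), 'finger_force': 0.0, 'width': 0.09402799736964582}
```

View pics/top.png

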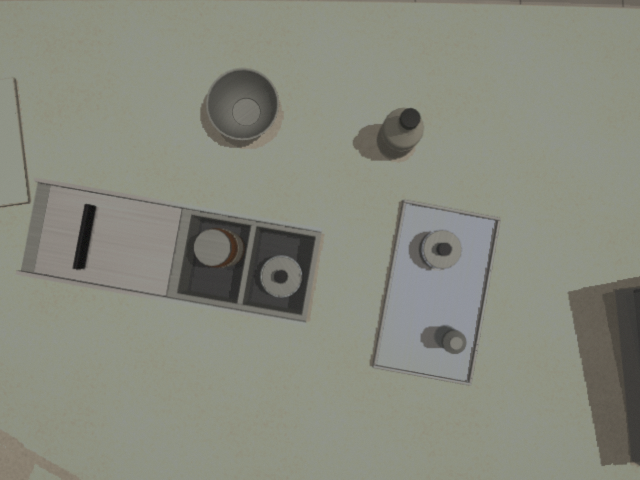

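View pics/scene.png

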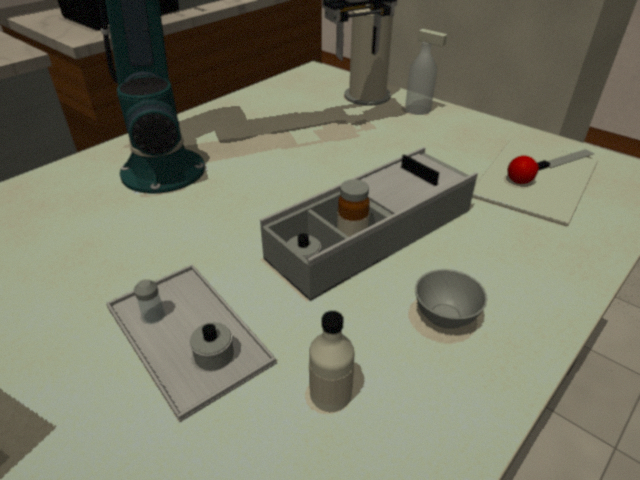

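The top view has the jar in well2 (cap at px 212,247) and pot_b in well1 (281,276). pot_a is on the tray (knob 444,249) with the shaker (455,341), and the lid handle is at (85,237).

Run:
```python
from h import *
P=np.load('top.npy'); Q=np.load('scene.npy')
def reg(u0,u1,v0,v1,z0,z1):
    p=P[v0:v1,u0:u1].reshape(-1,3); p=p[(p[:,2]>z0)&(p[:,2]<z1)]
    c,r=cv2.minEnclosingCircle(p[:,:2].astype(np.float32)) ; print(len(p),'mean',p.mean(0).round(4),'zmed',np.median(p[:,2]).round(4),'circ',np.round(c,4),round(r,4),'rng',(p.max(0)-p.min(0)).round(3))
    return p
print('jar');reg(185,245,220,275,.146,.17)
print('pot_b knob');reg(265,297,260,292,.066,.085)
print('pot_b top');reg(255,305,250,302,.045,.062)
print('pot_a knob');reg(425,462,232,266,.062,.08)
print('pot_a top');reg(415,467,225,275,.043,.056)
print('shaker');reg(435,470,325,360,.076,.09)
print('handle');p=reg(68,102,198,275,.115,.135);print(cv2.minAreaRect(p[:,:2].astype(np.float32)*1000))
for n,pts in dict(tray=[(404,202),(498,218),(469,382),(375,366)],rail=[(321,233),(306,319),(38,183),(20,272)],lidedge=[(183,208),(167,296)],well2=[(192,213),(251,221),(239,303),(178,295)],div=[(254,224),(241,305)]).items():
    for u,v in pts: 
        w=P[v-2:v+3,u-2:u+3].reshape(-1,3); print(n,(u,v),w[np.nanargmax(w[:,2])].round(4))
p=P[:,:,:].reshape(-1,3);m=(p[:,2]>.091)&(p[:,2]<.106)&(p[:,1]>-.1)&(p[:,0]<.62);print('rail ledge',cv2.minAreaRect(p[m][:,:2].astype(np.float32)*1000),m.sum())
m=(p[:,2]>.0105)&(p[:,2]<.022)&(p[:,1]<-.12)&(p[:,1]>-.4)&(p[:,0]>.3)&(p[:,0]<.7);print('tray rim',cv2.minAreaRect(p[m][:,:2].astype(np.float32)*1000),m.sum())
im=cv2.imread('pics/top.png')[190:310,170:330];cv2.imwrite('pics/c1.png',cv2.resize(im,None,fx=4,fy=4,interpolation=cv2.INTER_CUBIC))
```

```text
jar
1083 mean [0.5571 0.0633 0.1582] zmed 0.1584 circ [0.5573 0.064 ] 0.0268 rng [0.052 0.052 0.017]
pot_b knob
148 mean [ 0.5124 -0.0302  0.0736] zmed 0.0738 circ [ 0.5124 -0.0302] 0.0108 rng [0.021 0.021 0.01 ]
pot_b top
1187 mean [ 0.5125 -0.0303  0.0531] zmed 0.0531 circ [ 0.5123 -0.0299] 0.0336 rng [0.066 0.065 0.016]
pot_a knob
142 mean [ 0.5574 -0.2914  0.0703] zmed 0.0705 circ [ 0.5573 -0.2918] 0.0109 rng [0.019 0.019 0.013]
pot_a top
1122 mean [ 0.5572 -0.2915  0.0501] zmed 0.0502 circ [ 0.5574 -0.2925] 0.0334 rng [0.066 0.065 0.012]
shaker
342 mean [ 0.411  -0.3055  0.0813] zmed 0.0815 circ [ 0.4105 -0.3062] 0.0188 rng [0.035 0.034 0.012]
handle
494 mean [0.5735 0.2658 0.1235] zmed 0.1245 circ [0.5737 0.2668] 0.0495 rng [0.096 0.024 0.015]
((573.6551513671875, 266.5819091796875), (10.548797607421875, 98.60792541503906), 80.91609954833984)
tray (404, 202) [ 0.6357 -0.2366  0.0185]
tray (498, 218) [ 0.6095 -0.3915  0.0207]
tray (469, 382) [ 0.331  -0.3436  0.0196]
tray (375, 366) [ 0.3629 -0.1899  0.0173]
rail (321, 233) [ 0.584  -0.0922  0.103 ]
rail (306, 319) [ 0.4491 -0.0713  0.0886]
rail (38, 183) [0.6594 0.3445 0.0998]
rail (20, 272) [0.5152 0.3671 0.1014]
lidedge (183, 208) [0.6214 0.1205 0.1015]
lidedge (167, 296) [0.4816 0.1446 0.1025]
well2 (192, 213) [0.6132 0.1077 0.0883]
well2 (251, 221) [0.6019 0.0124 0.1028]
well2 (239, 303) [0.4686 0.0363 0.0862]
well2 (178, 295) [0.4837 0.1266 0.0874]
div (254, 224) [0.5981 0.0123 0.0883]
div (241, 305) [0.4657 0.0267 0.0884]
rail ledge ((551.8668823242188, 142.06787109375), (456.435302734375, 153.26705932617188), 80.2807388305664) 11137
tray rim ((484.8370361328125, -292.60650634765625), (170.9950408935547, 290.4673156738281), 79.63134765625) 1824
```

View pics/c1.png

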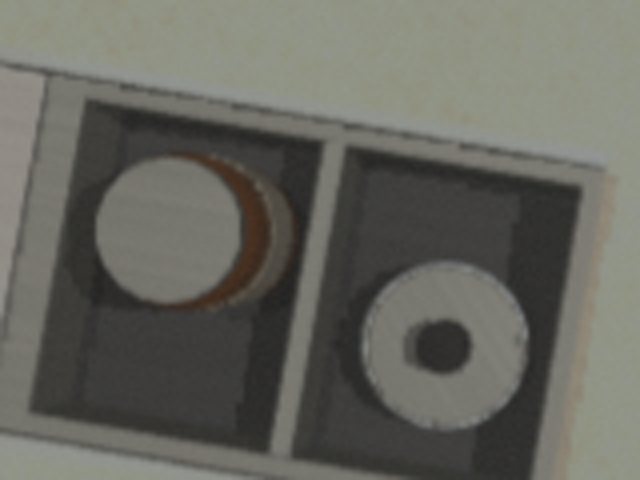

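```bash
cat >> h.py <<'E'
def d(x,y,z,yaw=None):
    o=robot.get_obs(); Rm=R.from_euler('xyz',o['ee_rot'])
    s=Rm.inv().apply(np.array([x,y,z])-o['tool_pos'])*100
    rv=[0,0,0]
    if yaw is not None: rv=(Rm.inv()*R.from_euler('xyz',[np.pi,0,np.radians(yaw)])).as_rotvec()
    print('t',o['time'],'pos',o['tool_pos'].round(4),'rpy',o['ee_rot'].round(4),'rot',np.round(rv,3),'shift cm',s.round(2),'F',o['wrist_force'].round(1),'w',round(o['width'],4))
E
python3 -c "
from h import *
d(.557,.064,.206,170)"
```

```text
t 0.1 pos [0.2133 0.5064 0.2044] rpy [-3.1396e+00 -2.0000e-04  2.7428e+00] rot [-0.002 -0.    -0.224] shift cm [-48.85 -27.43  -0.12] F [ 0.7 -0.  -0.4] w 0.094
```

Emit:
move_arm --deltas '[0,0,-0.1,-4,-2.2,0,-1,0,0,-0.224,-8,-4.5,0,-1,0,0,-0.224,-12,-6.7,0,-1,0,0,-0.224,-16,-9,0,-1,0,0,-0.224,-20,-11.2,0,-1,0,0,-0.224,-24,-13.5,0,-1,0,0,-0.224,-28,-15.7,0,-1,0,0,-0.224,-32,-18,0,-1]'

```text
time: 0.9
tool_pos: [0.4392, 0.215, 0.2051]
ee_rot: [3.142, -0.0, 2.967]
wrist_force: [1.3, 0.9, 0.3]
width: 0.0937
finger_force: 0.0
```

```bash
python3 -c "
from h import *
d(.557,.064,.206,170)"
```

```text
t 0.9 pos [0.4392 0.215  0.2051] rpy [ 3.1416e+00 -4.0000e-04  2.9669e+00] rot [ 0. -0. -0.] shift cm [-14.23 -12.83  -0.09] F [1.3 0.9 0.3] w 0.0937
```

Emit:
move_arm --deltas '[0,0,0,-3.5,-3.2,0,-1,0,0,0,-7,-6.4,0,-1,0,0,0,-10.5,-9.6,0,-1,0,0,0,-14.2,-12.8,0,-1,0,0,0,-14.2,-12.8,0,-1]'

```text
time: 1.4
tool_pos: [0.5583, 0.0611, 0.2036]
ee_rot: [-3.139, -0.001, 2.96]
wrist_force: [0.3, 0.6, -0.4]
width: 0.0942
finger_force: 0.0
```

```bash
python3 -c "
from h import *
d(.557,.064,.107,170)"
```

```text
t 1.4 pos [0.5583 0.0611 0.2036] rpy [-3.1393e+00 -1.3000e-03  2.9600e+00] rot [-0.002 -0.001 -0.007] shift cm [0.17 0.29 9.66] F [ 0.3  0.6 -0.4] w 0.0942
```

Emit:
move_arm --deltas '[0,0,-0.007,0.2,0.3,2,-1,0,0,-0.007,0.2,0.3,4,-1,0,0,-0.007,0.2,0.3,6,-1,0,0,-0.007,0.2,0.3,8,-1,0,0,-0.007,0.2,0.3,9.6,-1,0,0,-0.007,0.2,0.3,9.6,-1]'

```text
time: 2.0
tool_pos: [0.552, 0.0699, 0.1061]
ee_rot: [-3.141, -0.007, 2.974]
wrist_force: [-0.7, 0.1, 0.7]
width: 0.0938
finger_force: 0.0
```

```bash
python3 -c "
from h import *
d(.557,.064,.107,170)"
```

```text
t 2.0 pos [0.552  0.0699 0.1061] rpy [-3.1406 -0.0069  2.9745] rot [-0.001 -0.007  0.007] shift cm [-0.59 -0.5  -0.1 ] F [-0.7  0.1  0.7] w 0.0938
```

Emit:
move_arm --deltas '[0,0,0,0,0,0,-1,0,0,0,0,0,0,-1,0,0,0,0,0,0,-1]'

```text
time: 2.3
tool_pos: [0.5554, 0.0695, 0.1109]
ee_rot: [3.141, 0.002, 2.974]
wrist_force: [-1.1, -0.1, -0.0]
width: 0.0939
finger_force: 0.0
```

```bash
python3 -c "
from h import *
d(.557,.064,.107,170)"
```

```text
t 2.3 pos [0.5554 0.0695 0.1109] rpy [3.141e+00 2.400e-03 2.974e+00] rot [0.001 0.002 0.007] shift cm [-0.25 -0.52  0.39] F [-1.1 -0.1 -0. ] w 0.0939
```

Emit:
move_arm --deltas '[0,0,0.005,-0.2,-0.5,0.3,-1,0,0,0.005,-0.2,-0.5,0.3,-1,0,0,0.005,-0.2,-0.5,0.3,-1,0,0,0.005,-0.2,-0.5,0.3,-1]'

```text
time: 2.7
tool_pos: [0.5559, 0.0639, 0.1065]
ee_rot: [3.141, 0.0, 2.969]
wrist_force: [-0.3, -0.1, 0.3]
width: 0.0939
finger_force: 0.0
```

```bash
python3 -c "
from h import *
d(.557,.064,.107,170)
snap('top','t2')
im=cv2.imread('pics/t2.png')[170:320,140:340];cv2.imwrite('pics/c2.png',cv2.resize(im,None,fx=3,fy=3))"
```

```text
t 2.7 pos [0.5559 0.0639 0.1065] rpy [3.1414e+00 1.0000e-04 2.9685e+00] rot [0.    0.    0.001] shift cm [-0.11  0.03 -0.05] F [-0.3 -0.1  0.3] w 0.0939
```

Emit:
move_arm --deltas '[0,0,0,-0.1,0,0,-0.3,0,0,0,-0.1,0,0,0,0,0,0,-0.1,0,0,0.5,0,0,0,-0.1,0,0,1,0,0,0,-0.1,0,0,1,0,0,0,-0.1,0,0,1,0,0,0,-0.1,0,0,1,0,0,0,-0.1,0,0,1]'

```text
time: 3.55
tool_pos: [0.5569, 0.0642, 0.1065]
ee_rot: [3.141, 0.0, 2.969]
wrist_force: [1.2, 1.9, -0.0]
width: 0.0593
finger_force: 30.0
```

Emit:
move_arm --deltas '[0,0,0,0,0,-0.4,1,0,0,0,0,0,-1,1,0,0,0,0,0,-2,1,0,0,0,0,0,-3,1,0,0,0,0,0,-3,1,0,0,0,0,0,-3,1]'

```text
time: 4.15
tool_pos: [0.5572, 0.0638, 0.1372]
ee_rot: [3.141, 0.001, 2.969]
wrist_force: [-0.2, 0.3, -3.4]
width: 0.0595
finger_force: 30.0
```

```bash
python3 -c "
from h import *
d(.557,.064,.24,170)
s=snap('scene','s2')
im=cv2.imread('pics/s2.png')[60:300,200:520];cv2.imwrite('pics/c2.png',cv2.resize(im,None,fx=2,fy=2))"
```

```text
t 4.15 pos [0.5572 0.0638 0.1372] rpy [3.1413e+00 1.4000e-03 2.9687e+00] rot [0.    0.001 0.002] shift cm [ 1.000e-02  2.000e-02 -1.028e+01] F [-0.2  0.3 -3.4] w 0.0595
```

View pics/c2.png

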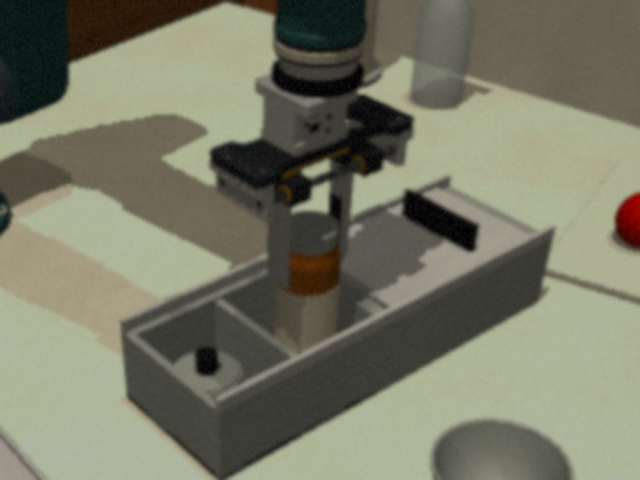

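The jar (crop 312,275) is gripped upright and is coming out of well2. I'll lift it clear and carry it to the tray.

Emit:
move_arm --deltas '[0,0,0,0,0,-1,1,0,0,0,0,0,-3,1,0,0,0,0,0,-5,1,0,0,0,0,0,-7,1,0,0,0,0,0,-8.5,1,0,0,0,0,0,-9.3,1,0,0,0,0,0,-9.5,1,0,0,0,0.1,-0.8,-9.5,1]'

```text
time: 5.0
tool_pos: [0.5543, 0.0566, 0.231]
ee_rot: [3.141, -0.001, 2.97]
wrist_force: [-0.4, -0.2, -3.3]
width: 0.0592
finger_force: 30.0
```

Emit:
move_arm --deltas '[0,0,0,0.2,-1.5,0,1,0,0,0,0.5,-4,0,1,0,0,0,0.8,-7,0,1,0,0,0,1.2,-10,0,1,0,0,0,1.6,-13,0,1,0,0,0,2,-16,0,1,0,0,0,2.3,-19,0,1,0,0,0,2.7,-22,0,1]'

```text
time: 5.8
tool_pos: [0.4883, -0.1579, 0.2303]
ee_rot: [-3.142, -0.002, 2.968]
wrist_force: [1.4, -0.1, -3.2]
width: 0.0589
finger_force: 30.0
```

Emit:
move_arm --deltas '[0,0,0,0.3,-3,0,1,0,0,0,0.7,-6,0,1,0,0,0,1,-8.5,0,1,0,0,0,1.1,-9.7,0,1,0,0,0,1.1,-10,0,1,0,0,0,1.1,-10,0,1,0,0,0,1.1,-10,0,1,0,0,0,1.1,-10,0,1]'

```text
time: 6.6
tool_pos: [0.4624, -0.2515, 0.2315]
ee_rot: [3.141, 0.0, 2.97]
wrist_force: [0.4, 0.7, -3.6]
width: 0.0595
finger_force: 30.0
```

```bash
python3 -c "
from h import *
d(.4616,-.2528,.1045,170)"
```

```text
t 6.6 pos [ 0.4624 -0.2515  0.2315] rpy [3.1412e+00 1.0000e-04 2.9705e+00] rot [0.    0.    0.003] shift cm [ 0.06 -0.14 12.7 ] F [ 0.4  0.7 -3.6] w 0.0595
```

Emit:
move_arm --deltas '[0,0,0,0,-0.1,1,1,0,0,0,0,-0.1,3,1,0,0,0,0,-0.1,5,1,0,0,0,0,-0.1,7,1,0,0,0,0,-0.1,9,1,0,0,0,0,-0.1,10.5,1,0,0,0,0,-0.1,11.5,1,0,0,0,0,-0.1,12.1,1]'

```text
time: 7.4
tool_pos: [0.4616, -0.2531, 0.1093]
ee_rot: [3.141, -0.001, 2.969]
wrist_force: [-0.0, 0.0, -3.4]
width: 0.0592
finger_force: 30.0
```

Emit:
move_arm --deltas '[0,0,0,0,0,0.1,1,0,0,0,0,0,0.2,1,0,0,0,0,0,0.3,1,0,0,0,0,0,0.4,1,0,0,0,0,0,0.4,1]'

```text
time: 7.9
tool_pos: [0.462, -0.2537, 0.1068]
ee_rot: [-3.141, 0.001, 2.969]
wrist_force: [0.2, 0.1, -3.2]
width: 0.0592
finger_force: 30.0
```

Emit:
move_arm --deltas '[0,0,0,0,0,0.1,1,0,0,0,0,0,0.2,1,0,0,0,0,0,0.2,1]'

```text
time: 8.2
tool_pos: [0.4617, -0.2535, 0.1043]
ee_rot: [3.141, -0.0, 2.969]
wrist_force: [-0.4, 0.6, -3.5]
width: 0.059
finger_force: 30.0
```

Emit:
move_arm --deltas '[0,0,0,0,0,0.1,1,0,0,0,0,0,0.1,1]'

```text
time: 8.4
tool_pos: [0.4619, -0.2536, 0.1036]
ee_rot: [-3.142, 0.0, 2.969]
wrist_force: [-0.5, -0.5, -2.0]
width: 0.0591
finger_force: 30.0
```

Contact is starting. One more millimetre, then release and rise.

Emit:
move_arm --deltas '[0,0,0,0,0,0.05,1,0,0,0,0,0,0.1,1,0,0,0,0,0,0.1,1]'

```text
time: 8.7
tool_pos: [0.4623, -0.2536, 0.1035]
ee_rot: [-3.141, 0.002, 2.969]
wrist_force: [0.3, 1.4, 2.4]
width: 0.0594
finger_force: 30.0
```

Emit:
move_arm --deltas '[0,0,0,0,0,0,0.2,0,0,0,0,0,0,-0.3,0,0,0,0,0,0,-0.8,0,0,0,0,0,0,-1,0,0,0,0,0,0,-1,0,0,0,0,0,0,-1]'

```text
time: 9.3
tool_pos: [0.4617, -0.2537, 0.1022]
ee_rot: [-3.142, -0.0, 2.969]
wrist_force: [-0.7, -0.3, -0.4]
width: 0.0897
finger_force: 0.0
```

Emit:
move_arm --deltas '[0,0,0,0,0,-1,-1,0,0,0,0,0,-3,-1,0,0,0,0,0,-5,-1,0,0,0,0,0,-7,-1,0,0,0,0,0,-9,-1,0,0,0,0,0,-9,-1,0,0,0,0,0,-9,-1]'

```text
time: 10.0
tool_pos: [0.462, -0.2537, 0.1929]
ee_rot: [-3.141, 0.001, 2.969]
wrist_force: [0.2, -0.1, -0.6]
width: 0.0936
finger_force: 0.0
```

```bash
python3 -c "
from h import *
d(.5573,-.292,.19,170)"
```

```text
t 10.0 pos [ 0.462  -0.2537  0.1929] rpy [-3.1411e+00  1.2000e-03  2.9688e+00] rot [-0.     0.001  0.002] shift cm [-10.04  -2.13   0.3 ] F [ 0.2 -0.1 -0.6] w 0.0936
```

Emit:
move_arm --deltas '[0,0,0.002,-1.5,-0.3,0,-0.1,0,0,0.002,-4,-0.9,0,-0.1,0,0,0.002,-7,-1.5,0,-0.1,0,0,0.002,-9.3,-2,0,-0.1,0,0,0.002,-10,-2.1,0,-0.1,0,0,0.002,-10,-2.1,0,-0.1,0,0,0.002,-10,-2.1,0,-0.1,0,0,0.002,-10,-2.1,0,-0.1]'

```text
time: 10.8
tool_pos: [0.5559, -0.2911, 0.1926]
ee_rot: [3.141, -0.0, 2.967]
wrist_force: [-1.2, 0.6, 0.2]
width: 0.0514
finger_force: 0.0
```

```bash
python3 -c "
from h import *
d(.5573,-.292,.052,170)
s=snap('scene','s3')
im=cv2.imread('pics/s3.png')[120:440,80:400];cv2.imwrite('pics/c3.png',cv2.resize(im,None,fx=1.8,fy=1.8))"
```

```text
t 10.8 pos [ 0.5559 -0.2911  0.1926] rpy [ 3.1414e+00 -4.0000e-04  2.9667e+00] rot [ 0. -0. -0.] shift cm [-0.16 -0.07 14.06] F [-1.2  0.6  0.2] w 0.0514
```

View pics/c3.png

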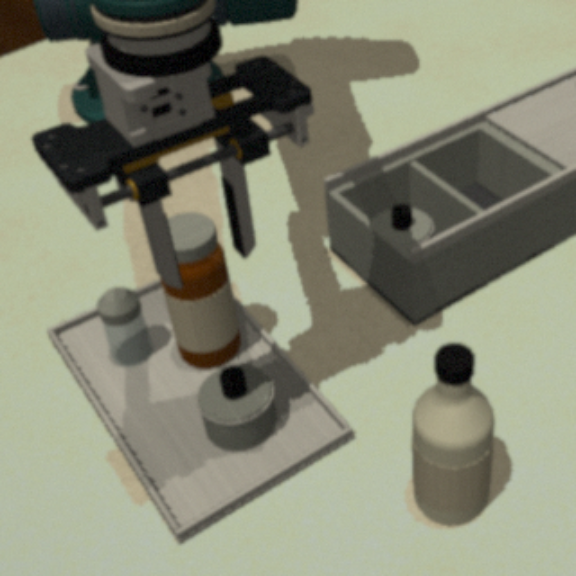

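The jar is upright on the tray (crop 205,300), pot_a's knob is at (233,382), and the black pads reach right down to the finger tips. I'll go down onto the knob.

Emit:
move_arm --deltas '[0,0,0,-0.1,0,1.5,-0.1,0,0,0,-0.1,0,4,-0.1,0,0,0,-0.1,0,7,-0.1,0,0,0,-0.1,0,9.5,-0.1,0,0,0,-0.1,0,11.5,-0.1,0,0,0,-0.1,0,12.5,-0.1,0,0,0,-0.1,0,12.8,-0.1,0,0,0,-0.1,0,12.8,-0.1]'

```text
time: 11.65
tool_pos: [0.5577, -0.2916, 0.0645]
ee_rot: [3.142, 0.0, 2.967]
wrist_force: [-0.3, -0.3, 0.0]
width: 0.0516
finger_force: 0.0
```

```bash
python3 -c "
from h import *
d(.5573,-.292,.0525,170)"
```

```text
t 11.65 pos [ 0.5577 -0.2916  0.0645] rpy [3.1416e+00 2.0000e-04 2.9668e+00] rot [ 0.  0. -0.] shift cm [ 0.03 -0.05  1.2 ] F [-0.3 -0.3  0. ] w 0.0516
```

Emit:
move_arm --deltas '[0,0,0,0,0,0.6,-0.1,0,0,0,0,0,1,-0.1,0,0,0,0,0,1.2,-0.1,0,0,0,0,0,1.2,-0.1,0,0,0,0,0,1.2,0.3,0,0,0,0,0,1.2,0.5,0,0,0,0,0,1.2,0.8]'

```text
time: 12.35
tool_pos: [0.5579, -0.2917, 0.0527]
ee_rot: [-3.142, 0.0, 2.967]
wrist_force: [0.6, 0.2, -0.0]
width: 0.0311
finger_force: 0.0
```

Emit:
move_arm --deltas '[0,0,0,0,0,0,1,0,0,0,0,0,0,1,0,0,0,0,0,0,1,0,0,0,0,0,0,1]'

```text
time: 12.75
tool_pos: [0.5578, -0.2917, 0.0526]
ee_rot: [-3.141, 0.0, 2.967]
wrist_force: [0.9, -0.4, -0.3]
width: 0.0215
finger_force: 30.0
```

Emit:
move_arm --deltas '[0,0,0,0,0,-0.5,1,0,0,0,0,0,-1,1,0,0,0,0,0,-2,1,0,0,0,0,0,-3,1,0,0,0,0,0,-4,1,0,0,0,0,0,-4,1]'

```text
time: 13.35
tool_pos: [0.5591, -0.2924, 0.0955]
ee_rot: [-3.14, 0.005, 2.967]
wrist_force: [0.7, 0.3, -1.4]
width: 0.0212
finger_force: 30.0
```

```bash
python3 -c "
from h import *
d(.5402,.0741,.19,170)
s=snap('scene','s4')
im=cv2.imread('pics/s4.png')[120:440,80:400];cv2.imwrite('pics/c4.png',cv2.resize(im,None,fx=1.8,fy=1.8))"
```

```text
t 13.35 pos [ 0.5591 -0.2924  0.0955] rpy [-3.1398  0.0046  2.9668] rot [-0.002  0.005 -0.   ] shift cm [ 8.19 35.75 -9.55] F [ 0.7  0.3 -1.4] w 0.0212
```

View pics/c4.png

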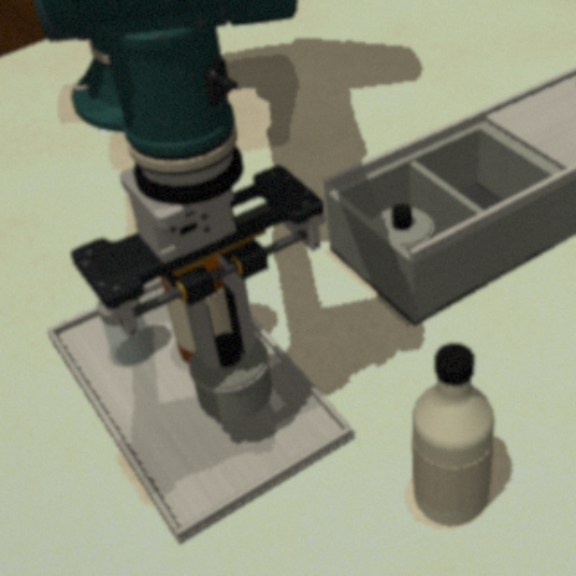

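The pot is held level by its knob (crop 230,380). I'll lift it and carry it over well2.

Emit:
move_arm --deltas '[0,0,0,0,0,-1,1,0,0,0,0,0,-3,1,0,0,0,0,0,-5.5,1,0,0,0,0,0,-8,1,0,0,0,0,0,-9.3,1,0,0,0,0,0,-9.5,1,0,0,0,0.2,0.8,-9.5,1,0,0,0,0.6,2.5,-9.5,1]'

```text
time: 14.2
tool_pos: [0.5552, -0.2655, 0.1852]
ee_rot: [3.14, -0.003, 2.965]
wrist_force: [0.3, 0.3, -2.3]
width: 0.0211
finger_force: 30.0
```

Emit:
move_arm --deltas '[0,0,0,0.7,3,0,1,0,0,0,1.4,6,0,1,0,0,0,2.1,9,0,1,0,0,0,2.8,12,0,1,0,0,0,3.5,15,0,1,0,0,0,4.2,18,0,1,0,0,0,4.9,21,0,1,0,0,0,5.6,24,0,1]'

```text
time: 15.0
tool_pos: [0.541, -0.0171, 0.1858]
ee_rot: [3.141, -0.003, 2.968]
wrist_force: [0.8, 0.4, -1.1]
width: 0.0216
finger_force: 30.0
```

Emit:
move_arm --deltas '[0,0,0,0.7,3,0,1,0,0,0,1.4,6,0,1,0,0,0,1.8,8,0,1,0,0,0,1.9,9,0,1,0,0,0,1.9,9.2,0,1,0,0,0,1.9,9.2,0,1,0,0,0,1.9,9.2,0,1]'

```text
time: 15.7
tool_pos: [0.5399, 0.0732, 0.1872]
ee_rot: [-3.141, -0.0, 2.966]
wrist_force: [0.3, -0.2, -1.0]
width: 0.0211
finger_force: 30.0
```

```bash
python3 -c "
from h import *
d(.5402,.0741,.0556,170.3)"
```

```text
t 15.7 pos [0.5399 0.0732 0.1872] rpy [-3.1411e+00 -5.0000e-04  2.9658e+00] rot [-0.    -0.    -0.007] shift cm [-0.02  0.1  13.16] F [ 0.3 -0.2 -1. ] w 0.0211
```

Emit:
move_arm --deltas '[0,0,-0.007,0,0.1,1.5,1,0,0,-0.007,0,0.1,3.5,1,0,0,-0.007,0,0.1,5.5,1,0,0,-0.007,0,0.1,7.5,1,0,0,-0.007,0,0.1,9.5,1,0,0,-0.007,0,0.1,11,1,0,0,-0.007,0,0.1,12,1,0,0,-0.007,0,0.1,12.5,1]'

```text
time: 16.5
tool_pos: [0.5396, 0.0747, 0.061]
ee_rot: [-3.141, -0.002, 2.973]
wrist_force: [-1.1, -0.0, -2.2]
width: 0.0211
finger_force: 30.0
```

Emit:
move_arm --deltas '[0,0,0,0,0,0.1,1,0,0,0,0,0,0.2,1,0,0,0,0,0,0.3,1,0,0,0,0,0,0.3,1,0,0,0,0,0,0.3,1]'

```text
time: 17.0
tool_pos: [0.5405, 0.0751, 0.06]
ee_rot: [3.141, 0.001, 2.974]
wrist_force: [0.0, -1.0, -1.9]
width: 0.0215
finger_force: 30.0
```

Emit:
move_arm --deltas '[0,0,0,0,0,0.1,1,0,0,0,0,0,0.2,1,0,0,0,0,0,0.3,1,0,0,0,0,0,0.3,1]'

```text
time: 17.4
tool_pos: [0.54, 0.075, 0.0562]
ee_rot: [-3.142, -0.0, 2.974]
wrist_force: [0.1, 0.5, -2.1]
width: 0.0212
finger_force: 30.0
```

Emit:
move_arm --deltas '[0,0,0,0,0,0.1,1,0,0,0,0,0,0.1,1,0,0,0,0,0,0.1,1]'

```text
time: 17.7
tool_pos: [0.5403, 0.075, 0.0556]
ee_rot: [3.142, 0.0, 2.974]
wrist_force: [0.2, -0.6, -0.9]
width: 0.0215
finger_force: 30.0
```

Emit:
move_arm --deltas '[0,0,0,0,0,0.05,1,0,0,0,0,0,0.1,1,0,0,0,0,0,0.1,1]'

```text
time: 18.0
tool_pos: [0.5405, 0.0749, 0.0555]
ee_rot: [3.142, 0.001, 2.974]
wrist_force: [-2.1, -1.0, 4.9]
width: 0.0211
finger_force: 30.0
```

Emit:
move_arm --deltas '[0,0,0,0,0,0,0.5,0,0,0,0,0,0,0.3,0,0,0,0,0,0,0.1,0,0,0,0,0,0,0.1,0,0,0,0,0,0,0.1]'

```text
time: 18.5
tool_pos: [0.5401, 0.0751, 0.0542]
ee_rot: [3.141, -0.0, 2.974]
wrist_force: [-1.4, -1.1, 0.1]
width: 0.0423
finger_force: 0.0
```

Emit:
move_arm --deltas '[0,0,0,0,0,-1,0.1,0,0,0,0,0,-3,0.1,0,0,0,0,0,-6,0.1,0,0,0,0,0,-9,0.1,0,0,0,0,0,-11,1,0,0,0,0,0,-12,1,0,0,0,0,0,-12,1,0,0,0,0,0,-12,1]'

```text
time: 19.3
tool_pos: [0.5398, 0.075, 0.1737]
ee_rot: [-3.141, -0.001, 2.974]
wrist_force: [-0.9, -0.2, -0.1]
width: 0.0138
finger_force: 0.0
```

```bash
python3 -c "
from h import *
o=np.array([.5498,.1298]); y=np.array([.169,.9856])
h=np.array([.5736,.2662]); print('handle rail y',(h-o)@y,'x',(h-o)@[.9856,-.169])
t=h+y*.045; print(t); d(*t,.172,170.3)
s=snap('top','t5')"
```

```text
handle rail y 0.13845804 x 0.0004056800000000417
[0.581205 0.310552]
t 19.3 pos [0.5398 0.075  0.1737] rpy [-3.1414e+00 -1.3000e-03  2.9737e+00] rot [-0.    -0.001  0.001] shift cm [-0.15 23.92  0.16] F [-0.9 -0.2 -0.1] w 0.0138
```

View pics/t5.png

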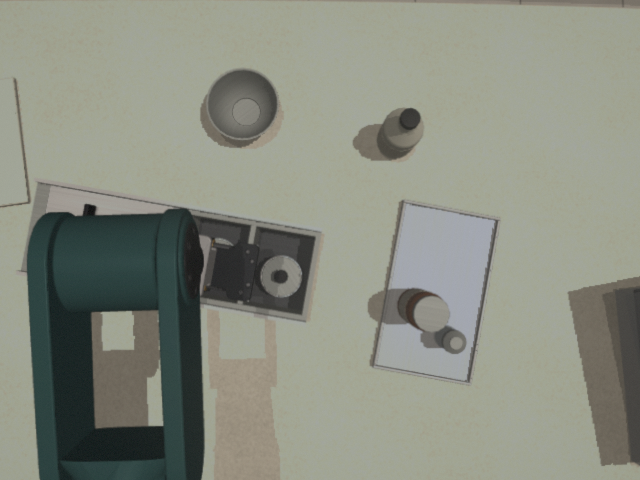

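The jar stands on the tray (430,310), clear of the shaker (454,341), and pot_a is in well2. Next is the lid: I'll move behind the handle.

Emit:
move_arm --deltas '[0,0,0,-0.1,2,0,1,0,0,0,-0.1,5.5,0,1,0,0,0,-0.1,9.5,0,1,0,0,0,-0.1,13.5,0,1,0,0,0,-0.1,17.5,0,1,0,0,0,-0.1,21,0,1,0,0,0,-0.1,23.4,0,1,0,0,0,-0.1,23.9,0,1]'

```text
time: 20.15
tool_pos: [0.58, 0.3127, 0.1717]
ee_rot: [-3.14, -0.004, 2.977]
wrist_force: [-0.6, 0.5, -0.7]
width: 0.0008
finger_force: 0.0
```

Emit:
move_arm --deltas '[0,0,0,0,0,0,1,0,0,0,0,0,1.5,1,0,0,0,0,0,3.5,1,0,0,0,0,0,5,1,0,0,0,0,0,6,1,0,0,0,0,0,6.5,1,0,0,0,0,0,6.5,1]'

```text
time: 20.85
tool_pos: [0.5808, 0.3099, 0.1085]
ee_rot: [-3.141, -0.001, 2.973]
wrist_force: [0.0, -0.8, 0.3]
width: 0.001
finger_force: 0.0
```

```bash
python3 -c "
from h import *
d(.5394,.0692,.106,170.3)
s=snap('scene','s6')
im=cv2.imread('pics/s6.png')[60:300,200:520];cv2.imwrite('pics/c6.png',cv2.resize(im,None,fx=2,fy=2))"
```

```text
t 20.85 pos [0.5808 0.3099 0.1085] rpy [-3.1408e+00 -1.3000e-03  2.9733e+00] rot [-0.001 -0.001  0.001] shift cm [  0.04 -24.42   0.27] F [ 0.  -0.8  0.3] w 0.001
```

View pics/c6.png

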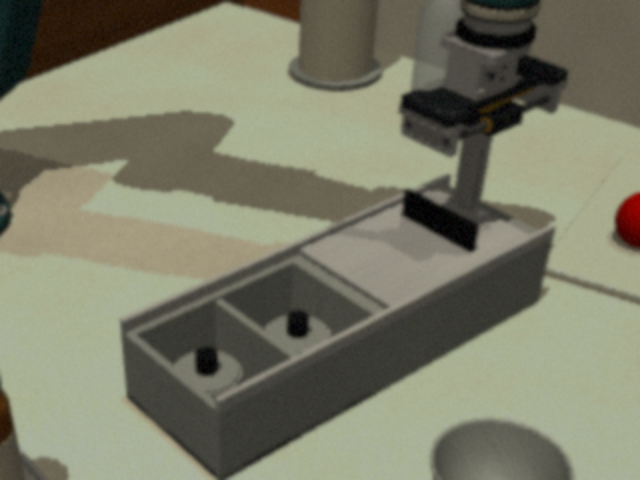

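Both pots stand in their wells (knobs at crop 207,360 and 297,323), and the closed fingers are behind the handle (470,200). I'll push slowly.

Emit:
move_arm --deltas '[0,0,0,0,-0.7,0.2,1,0,0,0,0,-1.5,0.2,1,0,0,0,0,-2,0.2,1,0,0,0,0,-2.4,0.2,1,0,0,0,0,-2.8,0.2,1,0,0,0,0,-3.2,0.2,1,0,0,0,0,-3.7,0.2,1,0,0,0,0,-4.4,0.2,1]'

```text
time: 21.7
tool_pos: [0.574, 0.2674, 0.1079]
ee_rot: [3.14, 0.001, 2.974]
wrist_force: [0.4, 2.4, 0.9]
width: 0.0004
finger_force: 1.2
```

Emit:
move_arm --deltas '[0,0,0,0,-0.9,0,1,0,0,0,0,-1.8,0,1,0,0,0,0,-2.7,0,1,0,0,0,0,-3.6,0,1,0,0,0,0,-4.5,0,1,0,0,0,0,-5.4,0,1,0,0,0,0,-6.3,0,1,0,0,0,0,-7.2,0,1]'

```text
time: 22.5
tool_pos: [0.5616, 0.1954, 0.1075]
ee_rot: [3.141, 0.0, 2.974]
wrist_force: [0.4, 2.8, 1.2]
width: 0.0003
finger_force: 1.2
```

Emit:
move_arm --deltas '[0,0,0,0,-0.9,0,1,0,0,0,0,-1.8,0,1,0,0,0,0,-2.7,0,1,0,0,0,0,-3.6,0,1,0,0,0,0,-4.5,0,1,0,0,0,0,-5.4,0,1,0,0,0,0,-6.3,0,1,0,0,0,0,-7.2,0,1]'

```text
time: 23.3
tool_pos: [0.5495, 0.1244, 0.1074]
ee_rot: [3.142, -0.0, 2.974]
wrist_force: [1.2, 1.5, 2.6]
width: 0.0007
finger_force: 1.2
```

```bash
python3 -c "
from h import *
d(.5394,.0692,.106,170.3)"
```

```text
t 23.3 pos [0.5495 0.1244 0.1074] rpy [ 3.1415e+00 -2.0000e-04  2.9737e+00] rot [ 0.    -0.     0.001] shift cm [ 0.08 -5.61  0.14] F [1.2 1.5 2.6] w 0.0007
```

Emit:
move_arm --deltas '[0,0,0,0,-0.8,0,1,0,0,0,0,-1.6,0,1,0,0,0,0,-2.4,0,1,0,0,0,0,-3.2,0,1,0,0,0,0,-3.9,0,1,0,0,0,0,-4.4,0,1,0,0,0,0,-4.7,0,1,0,0,0,0,-4.8,0,1]'

```text
time: 24.1
tool_pos: [0.5415, 0.0775, 0.1074]
ee_rot: [-3.142, -0.0, 2.973]
wrist_force: [0.9, 2.1, 0.7]
width: 0.0005
finger_force: 1.0
```

Emit:
move_arm --deltas '[0,0,0,0,-0.1,0,1,0,0,0,0,-0.2,0,1,0,0,0,0,-0.3,0,1,0,0,0,0,-0.4,0,1,0,0,0,0,-0.4,0,1]'

```text
time: 24.6
tool_pos: [0.5409, 0.0738, 0.1074]
ee_rot: [-3.141, -0.0, 2.974]
wrist_force: [0.0, 1.2, 0.9]
width: 0.0008
finger_force: 0.8
```

Emit:
move_arm --deltas '[0,0,0,0,-0.1,0,1,0,0,0,0,-0.2,0,1,0,0,0,0,-0.3,0,1]'

```text
time: 24.9
tool_pos: [0.5404, 0.0709, 0.1074]
ee_rot: [3.142, -0.0, 2.974]
wrist_force: [-0.5, 2.0, 0.5]
width: 0.0001
finger_force: 1.0
```

Emit:
move_arm --deltas '[0,0,0,0,-0.1,0,1,0,0,0,0,-0.2,0,1]'

```text
time: 25.1
tool_pos: [0.5402, 0.0693, 0.1074]
ee_rot: [3.141, -0.0, 2.974]
wrist_force: [0.5, 4.8, 1.3]
width: 0.0004
finger_force: 2.2
```

Emit:
move_arm --deltas '[0,0,0,0,-0.1,0,1,0,0,0,0,-0.2,0,1]'

```text
time: 25.3
tool_pos: [0.5401, 0.0693, 0.1075]
ee_rot: [3.136, 0.0, 2.975]
wrist_force: [2.5, 9.4, -0.5]
width: 0.0004
finger_force: 4.6
```

Emit:
move_arm --deltas '[0,0,0,0,-0.1,0,1,0,0,0,0,-0.15,0,1]'

```text
time: 25.5
tool_pos: [0.5401, 0.0692, 0.1075]
ee_rot: [3.134, 0.0, 2.975]
wrist_force: [2.8, 11.5, -0.4]
width: 0.0004
finger_force: 5.9
```

The lid met its stop at the predicted place. I'll back off, rise, and check.

Emit:
move_arm --deltas '[0,0,0,0,0.5,0,1,0,0,0,0,1.2,0,1,0,0,0,0,2.5,0,1,0,0,0,0,4,-2,1,0,0,0,0,6,-5,1,0,0,0,0,9,-8,1,0,0,0,0,12,-10,1,0,0,0,0,15,-10,1]'

```text
time: 26.3
tool_pos: [0.5666, 0.2153, 0.2122]
ee_rot: [3.139, 0.008, 2.973]
wrist_force: [0.5, -1.3, 0.1]
width: 0.0009
finger_force: 0.0
```

Emit:
move_arm --deltas '[0,0,0,3,4,0,1,0,0,0,7,8,0,1,0,0,0,11,12,0,1,0,0,0,15,16,0,1,0,0,0,18,18,0,1,0,0,0,20,20,0,1,0,0,0,20,20,0,1,0,0,0,20,20,0,1]'

```text
time: 27.1
tool_pos: [0.4004, 0.4445, 0.2073]
ee_rot: [-3.141, 0.001, 2.976]
wrist_force: [0.2, 0.3, -0.1]
width: 0.0007
finger_force: 0.0
```

Run:
```python
from h import *
d(.3,.4,.2)
s=snap('top','t7');P=cloud(s).reshape(-1,3)
o=np.array([.5498,.1298]); y=np.array([.169,.9856]);x=np.array([.9856,-.169])
Q=np.c_[(P[:,:2]-o)@x,(P[:,:2]-o)@y,P[:,2]]
m=(Q[:,2]>.115)&(Q[:,2]<.135)&(abs(Q[:,0])<.06)&(abs(Q[:,1])<.2);print('handle',Q[m].mean(0),m.sum())
for n,c,z in(('jar',(.4617,-.2536),.145),('shaker',(.411,-.306),.075)):
    m=(np.hypot(*(P[:,:2]-c).T)<.045)&(P[:,2]>z)&(P[:,2]<z+.03)
    if n=='shaker': m&=P[:,2]<.1
    print(n,P[m].mean(0).round(4),m.sum())
a=cv2.imread('pics/t7.png');b=cv2.imread('pics/scene.png');snap('scene','s7');b=cv2.imread('pics/s7.png')
cv2.imwrite('pics/c7.png',np.hstack([cv2.resize(a,(400,300)),cv2.resize(b,(400,300))]))
```

```text
t 27.1 pos [0.4004 0.4445 0.2073] rpy [-3.1406e+00  7.0000e-04  2.9756e+00] rot [0 0 0] shift cm [ 9.17 -6.05  0.73] F [ 0.2  0.3 -0.1] w 0.0007
handle [ 0.00048204 -0.07931321  0.12442947] 407
jar [ 0.4635 -0.2527  0.1552] 1030
shaker [ 0.4112 -0.3056  0.0805] 387
```

View pics/c7.png

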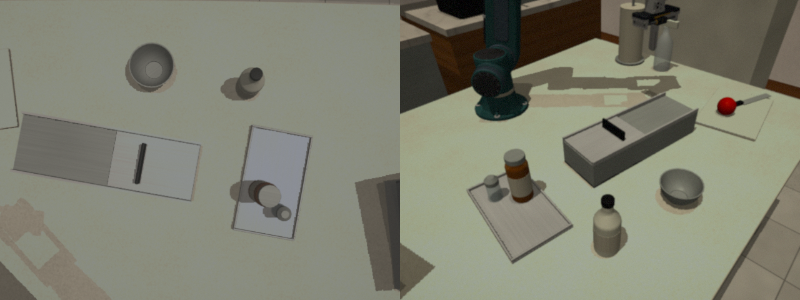

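The lid covers both wells, with the handle at rail y = -79 mm. The jar stands upright on the tray (265,195), and the shaker, bottle and bowl haven't moved. Handing in.

```bash
python3 -c "
from bench import robot
print(robot.close_job())"
```

```text
the job is handed in; nothing more can be done
None
```

I've handed the job in at about 27 s: the tall jar stands upright on the tray, pot_a is in the well it left, the lid is shut over both wells, and nothing else was disturbed.

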